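# Hang an L-shaped copper plate level on the dipping stand

### The arm

A 7-joint arm with a two-finger parallel gripper is mounted at the origin on a cart in front of the work surface, level with it; the furniture and walls round the work are solid. World frame = base frame: x ahead of the robot, y to its left, z up, the work surface at z = 0. Lengths are in m, angles in degrees, forces in N, time in s.
With the tool pointing down it reaches from about 0.4 to 0.925 m from the base axis. Payload 5.6 kg.
Tool frame: the origin (TCP) lies midway between the tips of the shut fingers; the grasp point (between the pads) lies 19 mm behind it; z points along the fingers, y is the direction in which the jaws open and shut (so a half turn about z gives the same grasp; the last joint's range is limited). The gripper opens to 85 mm and grips with 20 to 120 N. Pads are 22 mm wide; open, the fingers measure 114 mm over their backs; the gripper's body (76 mm by 85 mm) begins 54 mm behind the grasp point. The pads swing forward as they close: fully open they stand 13 mm farther back than shut.
Start: joints at [-71.505, 26.786, -0.665, 91.828, 0.344, 61.387, -3.226], TCP at [0.233, 0.607, 0.231] pointing down, gripper open.
Joint ranges: [-144.91, 144.91], [-17.63, 115.5], [-89.93, 88.59], [15.96, 139.68], [-74.01, 254.01], [8.47, 105.57], [-167.45, 167.45]. Speed limits (degrees/s): [147.25, 147.25, 180, 180, 180, 180, 180].

### API

Orientations are given as [roll, pitch, yaw] about the fixed x, y, z axes, in that order (R = Rz(yaw) Ry(pitch) Rx(roll)).
In Python, from plant import robot gives the robot as it stands.
- The arm moves only by the tool carry_out, never from a script. Its argument "increments" is one flat list of numbers, 4 for each row, row after row: the shift along the tool's x, y, z in mm, then the turn about the tool's z in rad. In form: [dx, dy, dz, spin, dx, dy, dz, spin, ...]. A call has 1 to 5 rows; each row shifts and turns the commanded pose from where the row before left it, along the tool's axes as they then stand; what a row does not reach is not made up. A row lasts 1/10 s, in which the tool goes at most 50 mm and 8.59 degrees, less where a joint would pass 70% of its speed; a pose out of reach is approached as far as the arm can. A call is refused whole if a number of a shift passes 50 or a number of a turn 0.15, either way. A call with a gripper value outside its range is refused whole. "jaw" is the finger opening in mm, from 0 to 85.4, set as the call begins (left out, the last holds). The fingers move at their own pace and stop on an object; "force" is the grip in N (left out, the last holds). Time passes only in rows, so rows that do not move let the fingers close. It gives the time, the measured TCP pose, the force and the opening at its end, in the units of the state.
- robot.get_obs(): the state, without advancing time (a new reading comes with each control period).
- robot.camera(name): name is "side" or "top"; returns a dict with "pixels" (420x560x3 uint8, red, green, blue), "z_map" (420x560 float32, m along the optical axis (not along the pixel's ray), 0 where there is no reading), "camera_matrix" (3x3 intrinsics, pixels), "camera_from_world" (4x4, takes a point from world to camera coordinates). Camera axes: x right, y up, looking along -z (the intrinsics and any distortion apply to the point x, -y, -z); pixel columns grow to the right and rows downward; lengths in m; the calibration is good to about 2 mm. A picture is of the moment at which its call begins.
- robot.close_job(): hands the job in, once; it reports no verdict.
The state is a dict: "clock": time; "joints": joint angles; "joint_velocities": joint speeds; "effort": joint torques, N m; "eef_pos": TCP position; "tcp_rot": TCP orientation; "contact_force": force on the tool from outside, world axes, zero at the start; "moment": the same for the moment, N m; "gripper_width": finger opening in m.
Only numpy, scipy, OpenCV 4.12 (cv2) and the standard library are available. Lean on these libraries where they do the work, as an engineer would, in place of code of your own. Each camera call takes 0.05 s, during which the arm holds its last target. There are 200 camera calls.

### The job

Take the dipping hook off its stand and use it to pick up the L-shaped copper plate out of its wooden rack, hooking it through the one hole of its top row that makes it hang level. Then set the hook back on the two arms of the stand, so that the plate hangs freely and level over the drip tray, and let go. The plate is cleaned for tinning, so never touch it with the gripper, and leave the other plate, the timer and the pliers where they are.

Things in the scene. Friction and masses are not known exactly. Their poses are not given: they have to be found in the camera images.
- stand: Fixed dipping stand. Origin on the bench under the centre of its drip tray, an open sheet tray 120 (x) by 170 mm (y), 14 mm high. A post 24 mm wide stands behind it at x = +76 mm; from its top two flat dark arms, 6 mm thick, run forward along -x to x = -32 mm. Nothing stands above the arms.
- stand_rest (a point): Where the hook's guard rests: midway between the two arms, level with their upper faces, 225 mm above the stand's origin. The arms lie at y = +19 and -19 mm, 12 mm wide; the 26 mm slot between them is open in front (-x) and above. Lips 5 mm high on each arm at x = -28 and +28 mm keep the guard from sliding off.
- hook: Loose dipping hook, 0.12 kg, at first hanging in the stand, its axes nearly along the stand's. Origin at the centre of the underside of its flat steel guard, 30 (x) by 70 (y) by 4 mm. Below the guard a 5 mm steel wire runs straight down 24 mm, bows back to x = -14 mm, comes forward again under the guard and ends in a prong that rises towards +x.
- hook_handle (a point): Middle of the square wooden handle above the guard, 18 x 18 mm, from z = +6 to +58 mm in the hook's frame; this point is at z = +34 mm. Grip it from above across either pair of sides.
- hook_seat (a point): Wire axis at the bottom of the hook, where the hung part sits: x = 0, z = -66 mm in the hook's frame. From 3 mm in front of it the prong rises straight to the tip.
- hook_tip (a point): Wire axis at the tip of the prong: x = +20 mm, z = -56 mm in the hook's frame.
- l_plate: Loose L-shaped flat copper plate, evenly 5 mm thick, about 0.36 kg, upright in rack_a's slot. Origin in the middle of the leg's lower edge; x through the thickness (at first roughly away from the robot), y along the top edge, z up. Leg: y = -30 to +30 mm, z = 0 to 104 mm. Top strip: y = -30 to +120 mm, z = 104 to 130 mm, with five round 14 mm through holes.
- l_plate_hole1 (a point): Centre of hole 1 of the L plate: y = -15 mm, z = 117.5 mm.
- l_plate_hole2 (a point): Centre of hole 2: y = +15 mm, z = 117.5 mm.
- l_plate_hole3 (a point): Centre of hole 3: y = +45 mm, z = 117.5 mm.
- l_plate_hole4 (a point): Centre of hole 4: y = +75 mm, z = 117.5 mm.
- l_plate_hole5 (a point): Centre of hole 5: y = +105 mm, z = 117.5 mm.
- rack_a: Fixed wooden block, 60 x 96 x 36 mm, in which the L plate stands. Origin at the centre of its underside. The slot in its top, 7.5 mm (x) by 63 mm (y), is 28 mm deep, so the plate must be lifted 28 mm straight up to leave it; the plate may lean a little in it.
- rack_b: Like rack_a, holding the other plate. The two racks may stand in each other's place.
- t_plate: Loose T-shaped copper plate, 5 mm thick, 110 mm wide and 90 mm high, with three holes, standing in rack_b (top 98 mm above the bench); leave it. Origin in the middle of its lower edge.
- timer: Loose light-coloured dwell timer, 62 x 68 x 21 mm, flat on the bench; leave it. Origin at the centre of its underside.
- pliers: Loose long-nose pliers with red grips, 52 x 161 x 11 mm, flat on the bench; leave them. Origin at the centre of the underside.

How it is judged:
By the outcome, as a careful person would: the job done as asked, in the order asked, and still so for the second after the job is handed in, with the robot touching nothing.
It also fails if it takes over 72 s, if anything falls off the work surface, if the arm or the gripper's body presses on something with over 40 N, if the wrist force passes 120 N, or if a joint passes its speed limit or range.

## Working session

There is one attempt and no reset: what is moved stays moved. The work goes in short steps, Python scripts to look and compute and a tool call to move; the robot and the scene stay as the last step left them, time stands still between calls to the robot, and variables do not carry over. Pictures are saved under pics/ and viewed, about 8 in all and at most 12, crops included, and the job is handed in when it is done.

Besides the shell and the picture viewer there is one more tool, called as name(argument=value, ...) on one line, values as JSON. carry_out: Moves the arm, as the interface text tells. Its arguments: {"type":"object","properties":{"increments":{"type":"array","items":{"type":"number"}},"jaw":{"type":"number"},"force":{"type":"number"}},"required":["increments"]}

```bash
mkdir -p pics; ls; cat > h.py <<'E'
import numpy as np, cv2
from plant import robot
def shot(n):
    c=robot.camera(n); return c
def world(c):
    K=c["camera_matrix"]; z=c["z_map"]; T=np.linalg.inv(c["camera_from_world"])
    v,u=np.mgrid[0:z.shape[0],0:z.shape[1]]
    P=np.stack([(u-K[0,2])/K[0,0]*z,-(v-K[1,2])/K[1,1]*z,-z],-1)
    W=P@T[:3,:3].T+T[:3,3]; W[z==0]=np.nan; return W
def proj(c,p):
    q=c["camera_from_world"]@np.r_[p,1]; K=c["camera_matrix"]
    return K[0,0]*q[0]/-q[2]+K[0,2], K[1,1]*-q[1]/-q[2]+K[1,2]
def save(c,f,crop=None,s=1):
    im=c["pixels"][...,::-1]
    if crop: im=im[crop[1]:crop[3],crop[0]:crop[2]]
    cv2.imwrite("pics/"+f,cv2.resize(im,None,fx=s,fy=s,interpolation=cv2.INTER_CUBIC))
E
python3 - <<'E'
from h import *
for n in("side","top"):
    c=shot(n); save(c,n+"0.png",s=1.4); np.save(n+"0",c,allow_pickle=True)
    print(c["camera_matrix"],c["camera_from_world"])
print(robot.get_obs())
E
```

```text
pics
[[466.72120175   0.         273.6563011 ]
 [  0.         466.72120175 210.00100821]
 [  0.           0.           1.        ]] [[ 0.79950723 -0.6003203  -0.0200929  -0.44256863]
 [ 0.22264829  0.26512286  0.9381565  -0.26577419]
 [-0.5578673  -0.75453655  0.34562793 -0.93096611]
 [ 0.          0.          0.          1.        ]]
[[425.89517782   0.         276.46295807]
 [  0.         425.89517782 207.03334148]
 [  0.           0.           1.        ]] [[-0.02544496 -0.99962892  0.00972544 -0.05640437]
 [ 0.99285654 -0.02413576  0.11684753 -0.51369333]
 [-0.11656944  0.01262915  0.99310225 -1.3161874 ]
 [ 0.          0.          0.          1.        ]]
{'clock': 0.1, 'joints': array([-71.50484859,  26.83120611,  -0.66538538,  91.87616698,
         0.34384406,  61.38837808,  -3.22714071]), 'joint_velocities': array([ 0.03991083, -0.16550895, -0.00356959, -0.17267368,  0.00937971,
        0.05167045, -0.11007323]), 'effort': array([ 1.36208524e-03, -5.33516586e+01,  2.19157606e-02, -2.51962352e+01,
        1.15858699e-02,  4.38611940e-03, -1.71819380e-05]), 'eef_pos': array([0.23237542, 0.60649048, 0.23042698]), 'tcp_rot': array([-1.79906456e+02,  6.53658031e-03,  1.59036620e+02]), 'contact_force': array([-0.10612155,  0.38123945, -0.4370106 ]), 'moment': array([-0.06383011,  0.04698282,  0.01949076]), 'gripper_width': 0.08550637286298533}
```

View pics/side0.png

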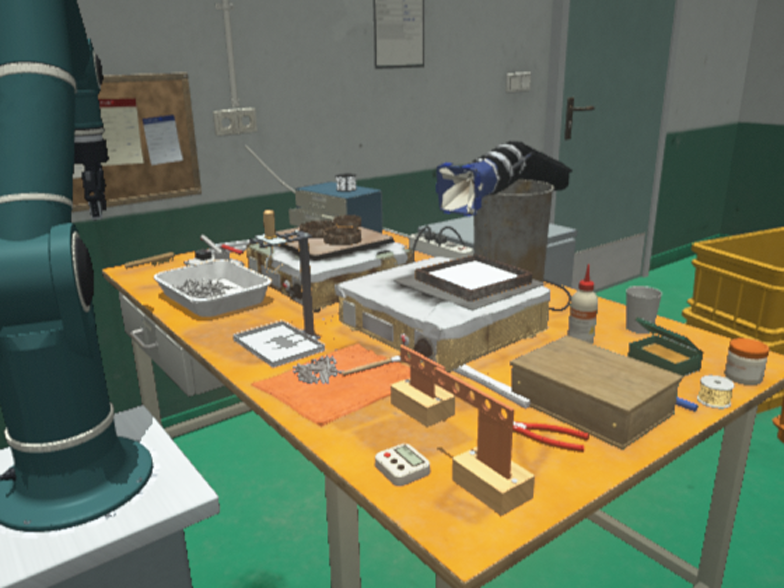

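View pics/top0.png

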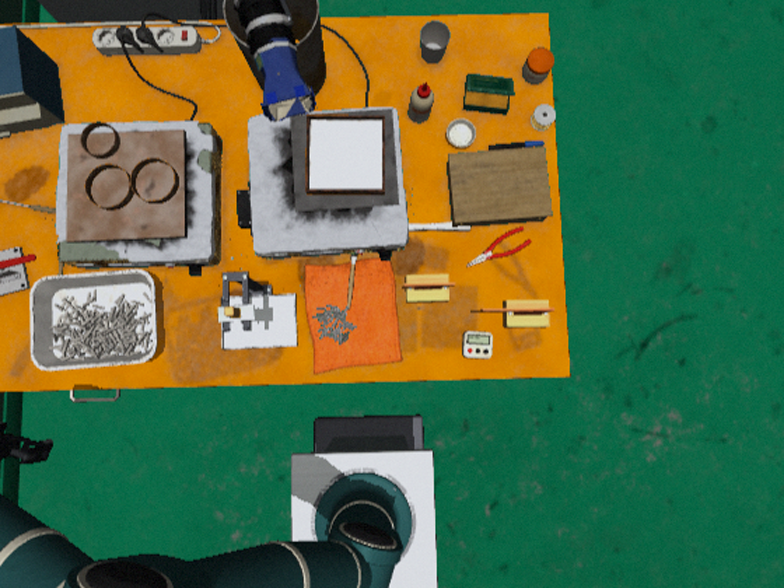

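The right-hand rack (top ≈(512,311), side ≈(490,450)) holds the L plate, with its leg to -y and its strip to +y. The hook's handle shows at top ≈(232,312), in the stand at the left. The net centroid is at y ≈ 15.0 mm, so hole 2 is the one. Next I'll measure.

```bash
python3 - <<'E'
from h import *
t=np.load("top0.npy",allow_pickle=True).item(); s=np.load("side0.npy",allow_pickle=True).item()
a=t["pixels"][185:260,150:220,::-1]; b=s["pixels"][150:265,160:240,::-1]; d=s["pixels"][235:365,260:420,::-1]
e=t["pixels"][190:245,280:400,::-1]
f=lambda i,w,h:cv2.resize(i,(w,h),interpolation=cv2.INTER_NEAREST)
cv2.imwrite("pics/z0.png",np.vstack([np.hstack([f(a,280,300),f(b,240,300)]),np.hstack([f(d,369,300),f(e,431,300)])[:, :520]]) if 0 else np.vstack([np.hstack([f(a,350,300),f(b,450,300)]),np.hstack([f(d,370,300),f(e,430,300)])]))
W=world(t)
def box(m,n):
    P=W[m]; print(n,len(P),P.min(0).round(4) if len(P) else 0,P.max(0).round(4),np.median(P,0).round(4))
R=lambda u0,v0,u1,v1:(lambda m:(m.__setitem__((slice(v0,v1),slice(u0,u1)),True),m)[1])(np.zeros(W.shape[:2],bool))
r=R(150,185,220,260); 
for lo,hi in((.005,.03),(.215,.235),(.235,.3)): box(r&(W[...,2]>lo)&(W[...,2]<hi),("stand",lo))
r=R(330,205,400,245)
for lo,hi in((.025,.045),(.1,.16)): box(r&(W[...,2]>lo)&(W[...,2]<hi),("rackL",lo))
r=R(280,190,330,225)
for lo,hi in((.025,.045),(.07,.12)): box(r&(W[...,2]>lo)&(W[...,2]<hi),("rackT",lo))
np.set_printoptions(suppress=True)
# plate line
r=R(330,205,400,245)&(W[...,2]>.12); P=W[r]; print(np.polyfit(P[:,1],P[:,0],1))
r=R(150,185,220,260)&(W[...,2]>.2); v,u=np.where(r)
for z0,z1 in((.2,.222),(.222,.228),(.228,.24),(.24,.30)):
    m=(W[v,u,2]>z0)&(W[v,u,2]<z1);print(z0,m.sum())
w=world(s)
print("side plate depth"); 
E
```

```text
('stand', 0.005) 199 [0.3665 0.1148 0.005 ] [0.594  0.332  0.0299] [0.4798 0.2102 0.0103]
('stand', 0.215) 577 [0.418  0.1894 0.2151] [0.5324 0.2595 0.2332] [0.4691 0.2184 0.2237]
('stand', 0.235) 78 [0.4416 0.2153 0.2378] [0.4596 0.2331 0.2844] [0.4496 0.22   0.2765]
('rackL', 0.025) 480 [ 0.4209 -0.4312  0.0253] [ 0.4802 -0.3339  0.0429] [ 0.4447 -0.3808  0.0339]
('rackL', 0.1) 105 [ 0.448  -0.4122  0.1122] [ 0.4559 -0.2636  0.1427] [ 0.4509 -0.3357  0.1341]
('rackT', 0.025) 492 [ 0.484  -0.2076  0.0259] [ 0.5452 -0.1114  0.0447] [ 0.5092 -0.1595  0.0334]
('rackT', 0.07) 98 [ 0.5112 -0.2137  0.0706] [ 0.5173 -0.1041  0.1   ] [ 0.5129 -0.1562  0.0939]
[0.0217626  0.45837077]
0.2 176
0.222 355
0.228 51
0.24 75
side plate depth
```

View pics/z0.png

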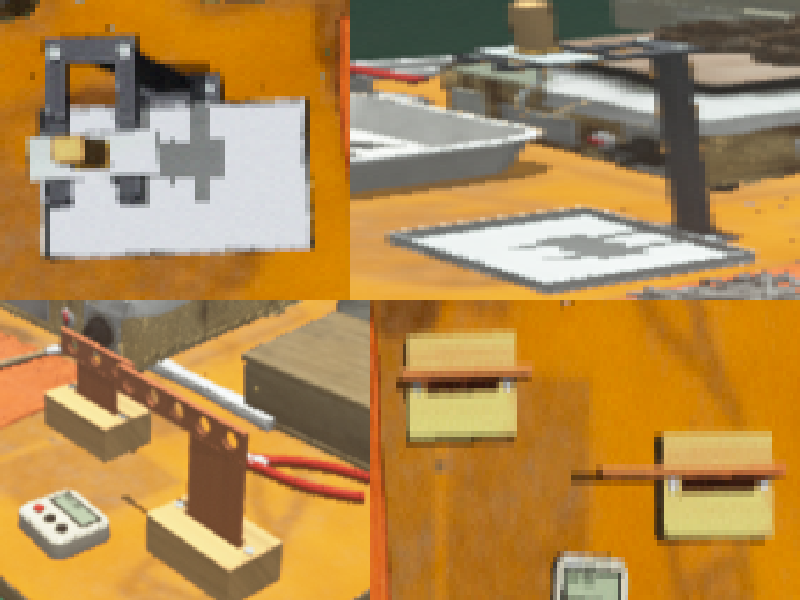

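```bash
python3 - <<'E'
from h import *
np.set_printoptions(suppress=True,precision=4)
t=np.load("top0.npy",allow_pickle=True).item(); s=np.load("side0.npy",allow_pickle=True).item()
# holes: rectify plate plane from side image
yaw=np.radians(-1.25); o=np.array([.4501,-.3829,.008]); ey=np.array([-np.sin(yaw),np.cos(yaw),0]);ex=np.array([np.cos(yaw),np.sin(yaw),0])
o=np.array([.45837+.02176*o[1],o[1],.008]); print(o)
print([np.round(proj(s,o+ey*y*.001-ex*.0025+[0,0,.1175]),1) for y in(-15,15,45,75,105)])
ys=np.arange(-45,136,.5); zs=np.arange(140,60,-.5)
mp=np.array([[proj(s,o+ey*y*.001-ex*.0025+[0,0,z*.001]) for y in ys] for z in zs],np.float32)
im=cv2.remap(s["pixels"][...,::-1].copy(),mp[...,0],mp[...,1],cv2.INTER_CUBIC)
# hook top
W=world(t); hsv=cv2.cvtColor(t["pixels"],cv2.COLOR_RGB2HSV)
z=W[...,2]; r=np.zeros(z.shape,bool); r[185:260,150:220]=1
g=r&(z>.222)&(z<.236)&(hsv[...,2]>150)&(hsv[...,1]<60); P=W[g][:,:2].astype(np.float32)
print("guard",g.sum(),cv2.minAreaRect(P*1000),np.median(W[g][:,2]))
h=r&(z>.275); print("handle top",h.sum(),W[h].min(0),W[h].max(0),W[h].mean(0))
a=r&(z>.21)&(z<.234)&(hsv[...,2]<110)&(W[...,1]>.17); P=W[a];print("arms",cv2.minAreaRect((P[:,:2]*1000).astype(np.float32)),P.min(0),P.max(0),np.median(P[:,2]))
# stand top-down rectified at z=.229
xs=np.arange(.56,.38,-.0005);yy=np.arange(.30,.15,-.0005)
m2=np.array([[proj(t,[x,y,.229]) for y in yy] for x in xs],np.float32)
im2=cv2.remap(t["pixels"][...,::-1].copy(),m2[...,0],m2[...,1],cv2.INTER_CUBIC)
im=cv2.resize(im,None,fx=2,fy=2)
for i,y in enumerate(range(-40,140,10)): cv2.line(im,(int((y+45)*4),0),(int((y+45)*4),8),(0,255,0),1)
for y in(-15,15,45,75,105): cv2.circle(im,(int((y+45)*4),int((140-117.5)*4)),28,(0,255,0),1)
im2=cv2.resize(im2,None,fx=.75,fy=.75)
C=np.zeros((600,800,3),np.uint8); C[:im.shape[0],:im.shape[1]]=im; C[325:325+im2.shape[0],:im2.shape[1]]=im2
cv2.imwrite("pics/z1.png",C)
E
```

```text
[ 0.45   -0.3829  0.008 ]
[array([358. , 295.9]), array([346.3, 289.2]), array([335.2, 282.8]), array([324.6, 276.8]), array([314.5, 271.1])]
guard 198 ((471.87017822265625, 223.97607421875), (108.0422134399414, 68.73623657226562), 0.6763059496879578) 0.22588126130905994
handle top 48 [0.4416 0.2153 0.2751] [0.4595 0.2331 0.2844] [0.4507 0.224  0.2792]
arms ((475.397705078125, 226.2426300048828), (112.5182113647461, 50.36452865600586), 1.1363645792007446) [0.4187 0.2    0.2146] [0.532  0.2514 0.2326] 0.22216153354617596
```

View pics/z1.png

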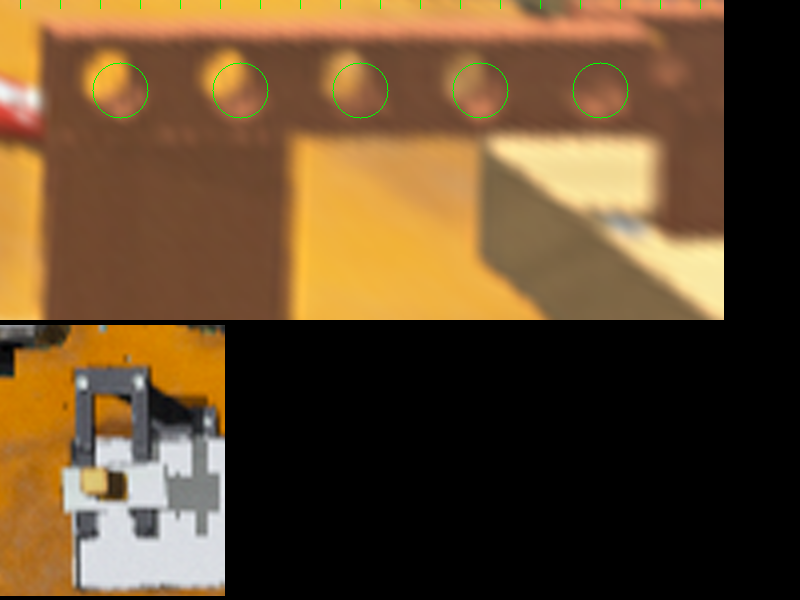

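carry_out(increments=[0,0,-20,0.15,0,0,-20,0.15,0,0,-20,0.15,0,0,-20,0.15,0,0,-20,0.15])

```text
clock: 0.6
eef_pos: [0.2324, 0.6067, 0.3315]
tcp_rot: [-180.0, 0.0, 115.7]
contact_force: [-0.3, 0.1, 0.3]
gripper_width: 0.0855
```

carry_out(increments=[0,0,0,0.15,0,0,0,0.15,0,0,0,0.15,0,0,0,0])

```text
clock: 1.0
eef_pos: [0.2323, 0.6068, 0.3308]
tcp_rot: [180.0, 0.1, 90.3]
contact_force: [-0.5, -0.5, -0.5]
gripper_width: 0.0854
```

carry_out(increments=[-38,22,0,0,-38,22,0,0,-38,22,0,0,-38,22,0,0,-38,22,0,0])

```text
clock: 1.5
eef_pos: [0.344, 0.4158, 0.3311]
tcp_rot: [-180.0, 0.0, 90.5]
contact_force: [0.5, 0.9, 0.2]
gripper_width: 0.0859
```

carry_out(increments=[-38,22,0,0,-38,22,0,0,-38,22,0,0,-38,22,0,0,-38,22,0,0])

```text
clock: 2.0
eef_pos: [0.4549, 0.2263, 0.3313]
tcp_rot: [180.0, -0.0, 90.5]
contact_force: [0.8, -1.0, -0.0]
gripper_width: 0.0854
```

```bash
python3 - <<'E'
from h import *
t=shot("top");s=shot("side");print(robot.get_obs()["eef_pos"],robot.get_obs()["tcp_rot"])
p=robot.get_obs()["eef_pos"];print(proj(t,p),proj(s,p))
a=t["pixels"][130:270,120:260,::-1]; b=s["pixels"][60:250,140:280,::-1]
f=lambda i,w,h:cv2.resize(i,(w,h),interpolation=cv2.INTER_CUBIC)
cv2.imwrite("pics/z2.png",np.hstack([f(a,420,420),f(b,310,420)]))
E
```

```text
[0.45740906 0.22170198 0.33172669] [1.79895516e+02 9.04099401e-02 8.98984866e+01]
(np.float64(158.85412180603987), np.float64(217.76675494343962)) (np.float64(192.0403929255811), np.float64(132.36648725731956))
```

View pics/z2.png

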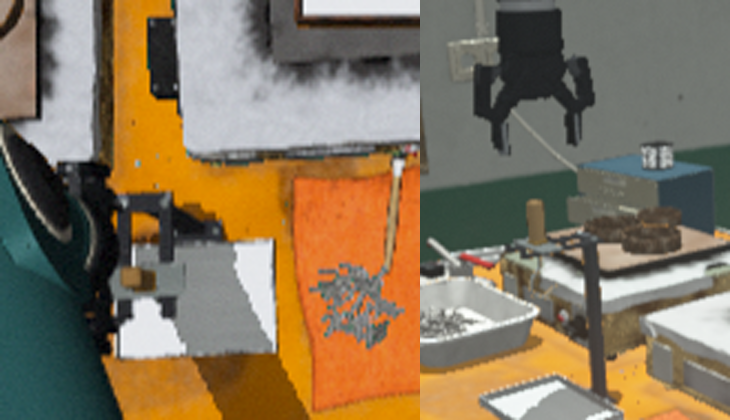

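carry_out(increments=[2,-7,20,0,0,0,25,0,0,0,20,0,0,0,15,0,0,0,10,0])

```text
clock: 2.6
eef_pos: [0.4466, 0.2301, 0.24]
tcp_rot: [-179.9, 0.1, 90.5]
contact_force: [-1.1, -0.2, 0.4]
gripper_width: 0.0855
```

carry_out(increments=[0,0,0,0,0,0,0,0])

```text
clock: 2.8
eef_pos: [0.4476, 0.2303, 0.2417]
tcp_rot: [180.0, -0.0, 90.4]
contact_force: [0.3, 0.5, 0.1]
gripper_width: 0.0855
```

carry_out(increments=[0,0,0,0,0,0,0,0,0,0,0,0,0,0,0,0,0,0,0,0], jaw=10, force=80)

```text
clock: 3.3
eef_pos: [0.4478, 0.2302, 0.2418]
tcp_rot: [179.9, -0.0, 90.3]
contact_force: [0.6, -0.4, 0.4]
gripper_width: 0.0171
```

carry_out(increments=[0,0,0,0,0,0,0,0,0,0,0,0,-6,0,0,0,0,0,0,0], jaw=40)

```text
clock: 3.8
eef_pos: [0.4475, 0.223, 0.2412]
tcp_rot: [-180.0, 0.0, 90.2]
contact_force: [-0.2, -0.1, -0.2]
gripper_width: 0.04
```

carry_out(increments=[0,0,0,0,0,0,0,0,0,0,0,0,0,0,0,0,0,0,0,0], jaw=10, force=90)

```text
clock: 4.3
eef_pos: [0.4476, 0.2241, 0.2415]
tcp_rot: [180.0, -0.0, 90.3]
contact_force: [0.4, -0.5, 1.6]
gripper_width: 0.017
```

carry_out(increments=[0,0,-4,0,0,0,-10,0,0,0,-25,0,0,0,-30,0,0,0,-30,0])

```text
clock: 4.8
eef_pos: [0.4472, 0.2239, 0.3418]
tcp_rot: [-180.0, 0.0, 90.3]
contact_force: [0.4, 0.9, -1.9]
gripper_width: 0.017
```

carry_out(increments=[-25,0,0,0,-42,0,3,0,-42,0,3,0,-42,0,3,0,-42,0,3,0])

```text
clock: 5.3
eef_pos: [0.4481, 0.0294, 0.3288]
tcp_rot: [180.0, -0.0, 90.3]
contact_force: [0.8, 0.1, -0.9]
gripper_width: 0.017
```

carry_out(increments=[-42,0,3,0,-42,0,3,0,-42,0,3,0,-42,-6,3,0,-42,-8,3,0])

```text
clock: 5.8
eef_pos: [0.4352, -0.1806, 0.3139]
tcp_rot: [179.9, -0.0, 90.3]
contact_force: [0.6, -0.5, -1.9]
gripper_width: 0.0169
```

carry_out(increments=[-42,-10,3,0,-42,-10,3,0,-40,-10,3,0,-25,-4,3,0,0,0,0,0])

```text
clock: 6.3
eef_pos: [0.4003, -0.3318, 0.3017]
tcp_rot: [-180.0, 0.1, 89.9]
contact_force: [-0.2, -0.7, -1.2]
gripper_width: 0.017
```

carry_out(increments=[0,0,0,0,0,0,0,0])

```text
clock: 6.5
eef_pos: [0.4028, -0.3269, 0.3014]
tcp_rot: [180.0, -0.1, 90.4]
contact_force: [-0.1, -0.2, -0.8]
gripper_width: 0.0171
```

carry_out(increments=[-20,0,15,0.02,-23,0,20,0,0,0,20,0,0,0,10,0,0,0,0,0])

```text
clock: 7.0
eef_pos: [0.4021, -0.3693, 0.2352]
tcp_rot: [-179.9, -0.1, 89.3]
contact_force: [0.7, 0.7, -1.4]
gripper_width: 0.0168
```

```bash
python3 - <<'E'
from h import *
s=shot("side");t=shot("top");o=robot.get_obs();p=o["eef_pos"];print(p,o["tcp_rot"])
hk=p-[0,0,.0165]
for n,q in(("seat",hk+[0,0,-.066]),("tip",hk+[.02,0,-.056]),("guard",hk),("hole2",np.array([.4505,-.368,.1255])-[.0025,0,0]),("guard+y",hk+[-.015,.035,0]),("guard-y",hk+[-.015,-.035,0])): print(n,np.round(proj(s,q),1),np.round(proj(t,q),1))
np.save("s3",s);
save(s,"z3.png",(270,180,410,310),5.7)
E
```

```text
[ 0.40270786 -0.37047109  0.23694293] [ 1.79948151e+02 -8.66462217e-03  8.92351576e+01]
seat [329.6 283.4] [383.5 237.5]
tip [338. 275.] [384.  230.3]
guard [330.5 249.4] [389.8 236.4]
hole2 [346.4 289.2] [379.2 222.5]
guard+y [310.4 245.1] [377.2 242.3]
guard-y [338.6 258.9] [403.1 241.6]
```

View pics/z3.png

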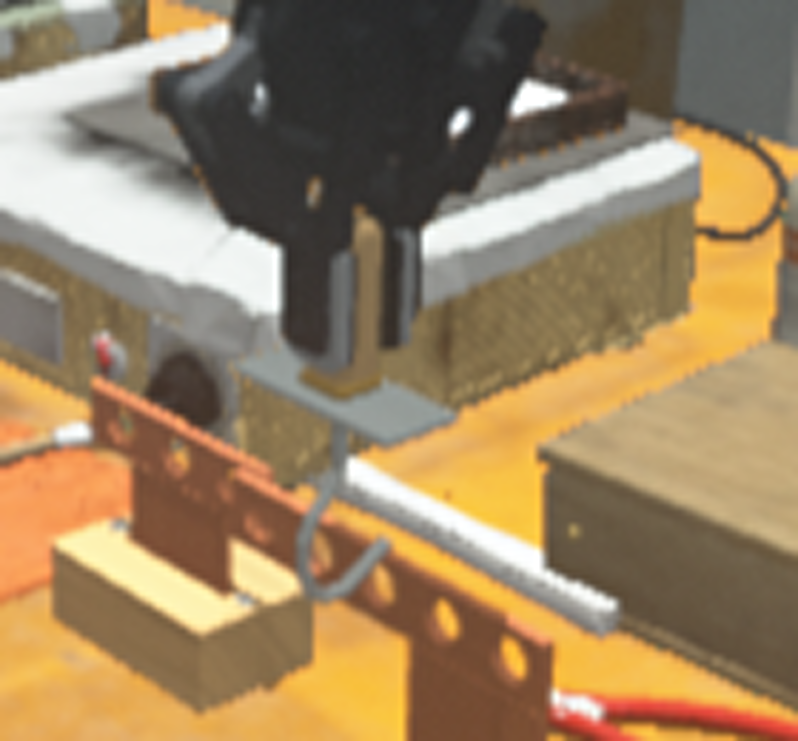

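The hook is held straight. Its tip is at image (337,276), matching the prediction (338,275), and the five holes are visible, with hole 2 at ≈(348.3,288.8). I'll lower it and go near.

carry_out(increments=[0,0,20,0,0,0,19,0,0,10,0,0,0,9,0,0,0,0,0,0])

```text
clock: 7.6
eef_pos: [0.4238, -0.3716, 0.1987]
tcp_rot: [179.8, 0.1, 89.3]
contact_force: [0.8, -0.3, -0.9]
gripper_width: 0.0168
```

```bash
python3 - <<'E'
from h import *
s=shot("side");t=shot("top");o=robot.get_obs();p=o["eef_pos"];print(p,o["tcp_rot"])
hk=p-[0,0,.0165]
for n,q in(("seat",hk+[0,0,-.066]),("tip",hk+[.02,0,-.056]),("hole2",np.array([.4505,-.368,.1255])-[.0025,0,0])): print(n,np.round(proj(s,q),1),np.round(proj(t,q),1))
f=lambda i,w,h:cv2.resize(i,(w,h),interpolation=cv2.INTER_CUBIC)
cv2.imwrite("pics/z4.png",np.hstack([f(s["pixels"][255:315,310:370,::-1],480,480),f(t["pixels"][185:255,340:410,::-1],320,480)]))
W=world(t);z=W[...,2];m=np.zeros(z.shape,bool);m[200:245,330:400]=1
hsv=cv2.cvtColor(t["pixels"],cv2.COLOR_RGB2HSV)
g=m&(z>.12)&(z<.15)&(hsv[...,1]>100);P=W[g];print("plate top",len(P),P.min(0),P.max(0),np.median(P,0))
E
```

```text
[ 0.42178373 -0.37176522  0.1982825 ] [1.79929637e+02 5.94288465e-02 8.91956205e+01]
seat [337.4 299.3] [380.2 231.6]
tip [345.5 290.9] [380.7 224.6]
hole2 [346.4 289.2] [379.2 222.5]
plate top 85 [ 0.44849043 -0.38614873  0.12828665] [ 0.45438534 -0.26351723  0.14089784] [ 0.45117739 -0.32470426  0.13542849]
```

View pics/z4.png

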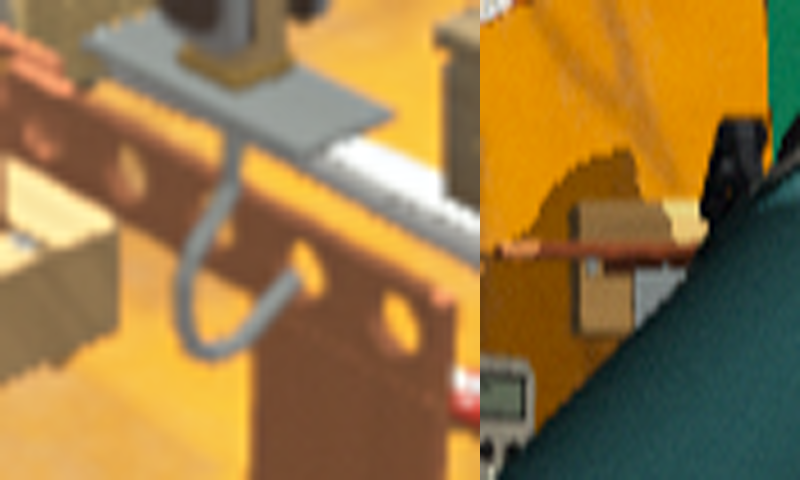

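carry_out(increments=[1.5,3,0.5,0,0,3,0,0,0,3,-1,0,0,3,-1.5,0,0,0,0,0])

```text
clock: 8.2
eef_pos: [0.4335, -0.3702, 0.1995]
tcp_rot: [180.0, 0.0, 89.2]
contact_force: [0.3, 0.3, -0.8]
gripper_width: 0.0165
```

```bash
python3 - <<'E'
from h import *
s=shot("side");o=robot.get_obs();p=o["eef_pos"];print(p,o["tcp_rot"],o["contact_force"])
save(s,"z5.png",(310,250,370,315),8)
E
```

```text
[ 0.43316979 -0.37026019  0.19940209] [1.79990846e+02 1.43970697e-02 8.91505256e+01] [-0.46552199  0.12533049 -1.23484582]
```

View pics/z5.png

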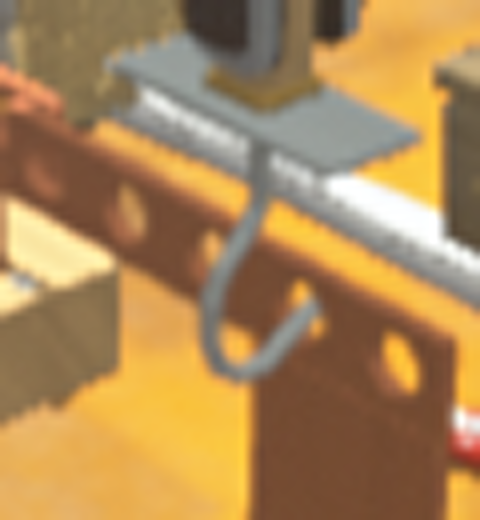

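Picture 6: the prong tip (≈(318,305) in the crop) is entering hole 2, the second from the right. No contact force so far.

carry_out(increments=[1,3,-1.5,0,0,3,-1.8,0,0,3,-1.8,0,0,3,-1.8,0,0,0,0,0])

```text
clock: 8.75
eef_pos: [0.4457, -0.3694, 0.2065]
tcp_rot: [180.0, 0.0, 89.2]
contact_force: [0.9, 0.2, -0.6]
gripper_width: 0.0169
```

carry_out(increments=[0,2,-1.2,0,0,2,-1,0,0,0,0,0])

```text
clock: 9.05
eef_pos: [0.4493, -0.3694, 0.2085]
tcp_rot: [180.0, 0.0, 89.2]
contact_force: [0.1, -0.6, -0.8]
gripper_width: 0.017
```

```bash
python3 - <<'E'
from h import *
s=shot("side");o=robot.get_obs();p=o["eef_pos"];print(p,o["tcp_rot"],o["contact_force"])
save(s,"z6.png",(310,240,370,305),8)
E
```

```text
[ 0.44907662 -0.36940481  0.2084224 ] [1.79994096e+02 5.56937454e-03 8.91491371e+01] [-0.36593245  0.04713027 -1.01865657]
```

View pics/z6.png

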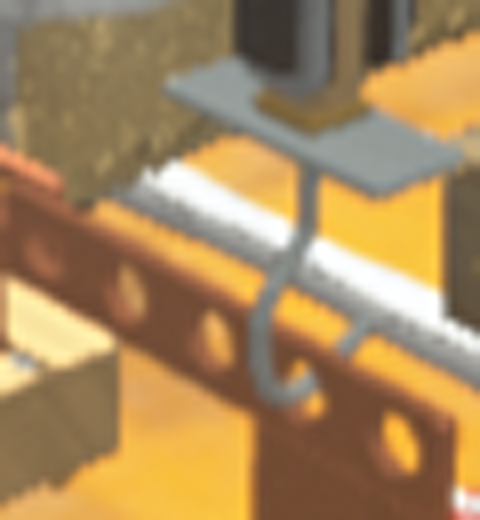

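Picture 7: the wire goes through hole 2, and the tip shows beyond the plate at (355,335) in the crop. Now lift.

carry_out(increments=[0,0,-2,0,0,0,-2,0,0,0,-2,0,0,0,-2,0,0,0,0,0])

```text
clock: 9.6
eef_pos: [0.4489, -0.3693, 0.2164]
tcp_rot: [-180.0, -0.0, 89.1]
contact_force: [-0.2, 0.3, -5.1]
gripper_width: 0.0169
```

carry_out(increments=[0,0,-4,0,0,0,-4,0,0,0,-4,0,0,0,-4,0,0,0,-4,0])

```text
clock: 10.1
eef_pos: [0.449, -0.3694, 0.2368]
tcp_rot: [180.0, 0.0, 89.1]
contact_force: [-0.9, 1.3, -5.1]
gripper_width: 0.0166
```

carry_out(increments=[0,0,-4,0,0,0,-4,0,0,0,-4,0,0,0,-4,0,0,0,-4,0])

```text
clock: 10.6
eef_pos: [0.449, -0.3694, 0.2567]
tcp_rot: [180.0, -0.0, 89.1]
contact_force: [-0.2, -0.0, -5.3]
gripper_width: 0.0168
```

```bash
python3 - <<'E'
from h import *
s=shot("side");o=robot.get_obs();p=o["eef_pos"];print(p,o["tcp_rot"],o["contact_force"])
save(s,"z7.png",(270,180,410,340),3.7)
E
```

```text
[ 0.44915538 -0.36971956  0.25737631] [1.79944800e+02 3.12352158e-02 8.91316486e+01] [ 0.36960844 -0.20254263 -4.18264472]
```

View pics/z7.png

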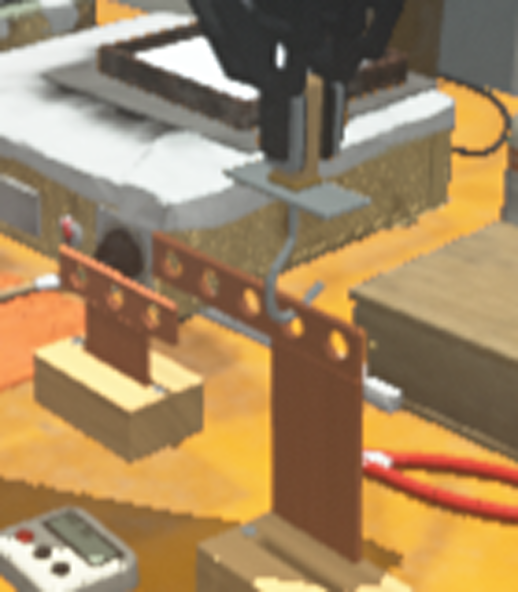

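Picture 8: the plate hangs level from hole 2, clear of the slot, and the wrist reads about 4 N more. I'll raise it and carry it over smoothly.

carry_out(increments=[0,0,-10,0,0,0,-18,0,0,0,-22,0,0,0,-18,0,0,0,-8,0])

```text
clock: 11.15
eef_pos: [0.4493, -0.3702, 0.3346]
tcp_rot: [179.8, 0.1, 89.1]
contact_force: [0.2, -0.4, -5.0]
gripper_width: 0.0174
```

carry_out(increments=[3,0,0,0,6,0,0,0,10,0,0,0,14,0,0,0,17,0,0,0])

```text
clock: 11.65
eef_pos: [0.4492, -0.3181, 0.3314]
tcp_rot: [-179.9, -0.0, 89.1]
contact_force: [1.2, 0.7, -5.3]
gripper_width: 0.0171
```

carry_out(increments=[20,0,0,0,22,0,0,0,22,0,0,0,22,0,0,0,22,0,0,0])

```text
clock: 12.15
eef_pos: [0.4507, -0.2094, 0.3316]
tcp_rot: [-179.9, -0.1, 89.2]
contact_force: [-0.5, 0.2, -4.6]
gripper_width: 0.0168
```

carry_out(increments=[22,-1,0,0,22,-2,0,0,22,-3,0,0,22,-3,0,0,22,-3,0,0])

```text
clock: 12.65
eef_pos: [0.44, -0.0995, 0.3317]
tcp_rot: [-179.9, -0.0, 89.2]
contact_force: [1.0, -0.0, -6.0]
gripper_width: 0.017
```

carry_out(increments=[22,-3,0,0,22,-3,0,0,22,-3,0,0,22,-3,0,0,22,-3,0,0])

```text
clock: 13.15
eef_pos: [0.4264, 0.0103, 0.3317]
tcp_rot: [-179.9, -0.0, 89.2]
contact_force: [0.9, -0.2, -5.2]
gripper_width: 0.017
```

carry_out(increments=[22,-3,0,0,22,-3,0,0,22,-3,0,0,20,-3,0,0,17,-3,0,0])

```text
clock: 13.65
eef_pos: [0.4129, 0.1136, 0.3316]
tcp_rot: [-179.9, 0.0, 89.2]
contact_force: [0.4, -0.4, -5.6]
gripper_width: 0.0169
```

carry_out(increments=[14,-3,0,0,11,-3,0,0,8,-2,0,0,5,-1,0,0,3,0,0,0])

```text
clock: 14.15
eef_pos: [0.4057, 0.1534, 0.3323]
tcp_rot: [-180.0, 0.0, 89.1]
contact_force: [-0.4, 0.4, -5.3]
gripper_width: 0.0167
```

carry_out(increments=[6,-3,0,-0.01,12,-6,0,-0.01,16,-9,0,0,16,-9,0,0,11,-6,0,0])

```text
clock: 14.65
eef_pos: [0.3716, 0.2159, 0.3323]
tcp_rot: [-180.0, -0.0, 90.4]
contact_force: [-0.0, -0.3, -6.4]
gripper_width: 0.0167
```

carry_out(increments=[6,-3,0,0,3,0,0,0,0,0,0,0,0,0,0,0,0,0,0,0])

```text
clock: 15.15
eef_pos: [0.3701, 0.2225, 0.3324]
tcp_rot: [-180.0, 0.0, 90.2]
contact_force: [-0.3, -0.8, -4.9]
gripper_width: 0.0166
```

carry_out(increments=[0,0,8,0,0,0,16,0,0,0,20,0,0,0,20,0,0,0,12,0])

```text
clock: 15.65
eef_pos: [0.369, 0.2225, 0.2546]
tcp_rot: [-179.9, 0.1, 90.3]
contact_force: [0.1, 0.3, -5.5]
gripper_width: 0.0171
```

carry_out(increments=[0,0,4,0,0,0,0,0,0,0,0,0,0,0,0,0,0,0,0,0])

```text
clock: 16.15
eef_pos: [0.3701, 0.2236, 0.2531]
tcp_rot: [179.9, -0.1, 90.3]
contact_force: [1.1, 0.2, -4.9]
gripper_width: 0.0169
```

```bash
python3 - <<'E'
from h import *
s=shot("side");t=shot("top");o=robot.get_obs();p=o["eef_pos"];print(p,o["tcp_rot"],o["contact_force"])
f=lambda i,w,h:cv2.resize(i,(w,h),interpolation=cv2.INTER_CUBIC)
cv2.imwrite("pics/z8.png",np.hstack([f(s["pixels"][110:270,110:250,::-1],480,548),f(t["pixels"][180:270,140:210,::-1],320,411+137)]))
E
```

```text
[0.36984823 0.22344449 0.25278827] [ 1.79966413e+02 -3.99835731e-02  9.02893691e+01] [ 0.08571588 -0.5710654  -5.44981188]
```

View pics/z8.png

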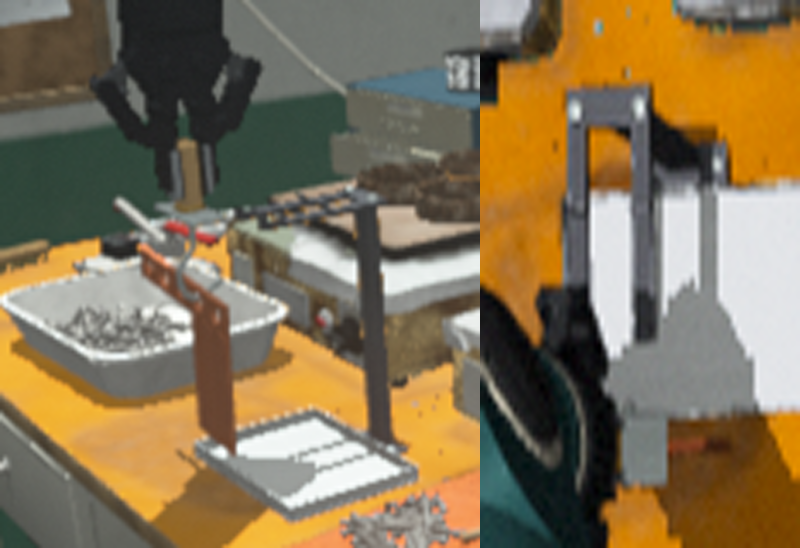

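Picture 9: the plate hangs level in front of the stand, with the guard above arm height and lined up with the slot. Go in.

carry_out(increments=[0,3,0,0,0,6,0,0,0,8,0,0,0,8,0,0,0,8,0,0])

```text
clock: 16.75
eef_pos: [0.4038, 0.2235, 0.2524]
tcp_rot: [180.0, -0.0, 90.3]
contact_force: [0.2, 0.5, -5.6]
gripper_width: 0.017
```

carry_out(increments=[0,8,0,0,0,8,0,0,0,8,0,0,0,8,0,0,0,6,0,0])

```text
clock: 17.25
eef_pos: [0.4415, 0.2236, 0.2524]
tcp_rot: [180.0, 0.0, 90.3]
contact_force: [0.1, -0.3, -5.1]
gripper_width: 0.0168
```

carry_out(increments=[0,5,0,0,0,3,0,0,0,0,0,0,0,0,0,0,0,0,0,0])

```text
clock: 17.75
eef_pos: [0.4483, 0.2236, 0.2524]
tcp_rot: [-180.0, 0.0, 90.3]
contact_force: [1.0, -0.2, -4.8]
gripper_width: 0.017
```

carry_out(increments=[0,0,3,0,0,0,3,0,0,0,2,0,0,0,1,0,0,0,0,0])

```text
clock: 18.25
eef_pos: [0.4486, 0.2236, 0.2432]
tcp_rot: [-180.0, 0.0, 90.3]
contact_force: [-0.5, -0.1, -5.0]
gripper_width: 0.0167
```

Now lower gently to contact.

carry_out(increments=[0,0,1,0,0,0,0.5,0,0,0,0.3,0,0,0,0,0])

```text
clock: 18.65
eef_pos: [0.4487, 0.2236, 0.2416]
tcp_rot: [180.0, -0.0, 90.3]
contact_force: [-0.3, -0.0, -4.9]
gripper_width: 0.0169
```

```bash
python3 - <<'E'
from h import *
s=shot("side");o=robot.get_obs();print(o["eef_pos"],o["tcp_rot"],o["contact_force"])
save(s,"z9.png",(130,110,250,260),4)
E
```

```text
[0.4487279  0.22366925 0.24162542] [ 1.79993852e+02 -4.14614988e-03  9.02846310e+01] [ 0.21214437 -0.05616378 -4.70517978]
```

View pics/z9.png

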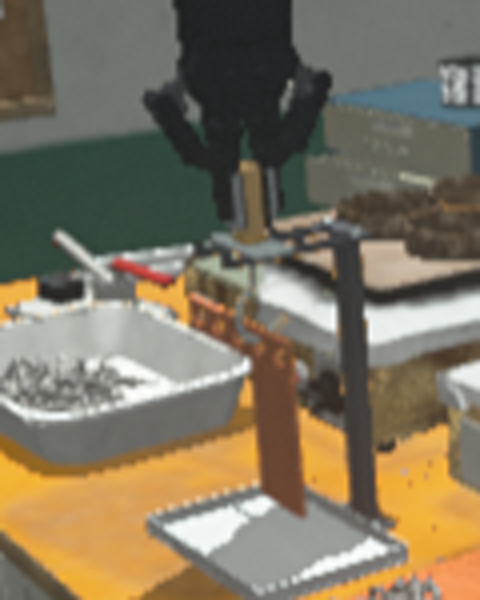

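Picture 10: the guard is over the arms and the plate over the tray, but the gripper still carries the weight. Keep lowering.

carry_out(increments=[0,0,0.4,0,0,0,0.3,0,0,0,0,0])

```text
clock: 19.0
eef_pos: [0.4488, 0.2237, 0.2415]
tcp_rot: [180.0, -0.0, 90.3]
contact_force: [-2.7, -1.5, 0.9]
gripper_width: 0.0168
```

carry_out(increments=[0,0,0.4,0,0,0,0.3,0,0,0,0,0])

```text
clock: 19.3
eef_pos: [0.4488, 0.2237, 0.2415]
tcp_rot: [180.0, -0.1, 90.3]
contact_force: [-3.9, -1.8, 9.2]
gripper_width: 0.0171
```

Seated. I'll relieve the press and release.

carry_out(increments=[0,0,-0.4,0,0,0,-0.2,0,0,0,0,0])

```text
clock: 19.6
eef_pos: [0.4488, 0.2237, 0.2415]
tcp_rot: [180.0, -0.0, 90.3]
contact_force: [-3.2, -0.6, 6.8]
gripper_width: 0.0167
```

carry_out(increments=[0,0,0,0,0,0,0,0,0,0,0,0,0,0,0,0,0,0,0,0], jaw=60)

```text
clock: 20.1
eef_pos: [0.4488, 0.2237, 0.2407]
tcp_rot: [180.0, -0.0, 90.3]
contact_force: [0.4, -0.4, -0.6]
gripper_width: 0.0597
```

carry_out(increments=[0,0,-5,0,0,0,-15,0,0,0,-25,0,0,0,-30,0,0,0,-30,0])

```text
clock: 20.6
eef_pos: [0.4486, 0.2235, 0.3472]
tcp_rot: [180.0, 0.0, 90.3]
contact_force: [0.2, 0.3, 0.8]
gripper_width: 0.0602
```

carry_out(increments=[0,0,-20,0,0,0,0,0,0,0,0,0,0,0,0,0,0,0,0,0])

```text
clock: 21.1
eef_pos: [0.4482, 0.2234, 0.3647]
tcp_rot: [-179.9, 0.1, 90.3]
contact_force: [-0.3, -0.2, 0.1]
gripper_width: 0.0604
```

```bash
python3 - <<'E'
from h import *
s=shot("side");t=shot("top");o=robot.get_obs();print(o["eef_pos"],o["contact_force"],o["gripper_width"])
f=lambda i,w,h:cv2.resize(i,(w,h),interpolation=cv2.INTER_CUBIC)
cv2.imwrite("pics/z10.png",np.hstack([f(s["pixels"][110:260,130:250,::-1],440,550),f(t["pixels"][170:270,140:210,::-1],350,550)]))
W=world(t);z=W[...,2];m=np.zeros(z.shape,bool);m[185:260,140:220]=1
h=m&(z>.275)&(z<.29);print("handle",W[h].mean(0) if h.any() else None)
np.save("s9",s)
# movement elsewhere vs first side image (racks/timer/pliers)
a=np.load("side0.npy",allow_pickle=True).item()["pixels"].astype(int)
d=np.abs(a-s["pixels"]).max(-1)>60
for n,(x0,y0,x1,y1) in dict(timer=(265,312,312,350),tplate=(275,238,325,305),pliers=(365,298,425,325)).items(): print(n,d[y0:y1,x0:x1].sum())
# level: strip top edge of plate, z along copper
w=world(s);hsv=cv2.cvtColor(s["pixels"],cv2.COLOR_RGB2HSV)
c=(np.abs(w[...,0]-.449)<.02)&(w[...,1]>.15)&(w[...,1]<.35)&(w[...,2]<.19)&(w[...,2]>.02)&((hsv[...,0]<14)&(hsv[...,1]>90))
P=w[c];print(len(P),P.min(0),P.max(0))
ys=np.arange(.19,.33,.012);T=[(y,P[np.abs(P[:,1]-y)<.006][:,2].max()) for y in ys if (np.abs(P[:,1]-y)<.006).any()];print(np.round(T,4))
E
```

```text
[0.44842151 0.22348164 0.36500533] [ 1.35257806  0.09125621 -0.52727765] 0.05985257573595618
handle [0.44893787 0.2241748  0.2791931 ]
timer 0
tplate 75
pliers 28
534 [0.43693823 0.17583659 0.04145981] [0.46249513 0.32759984 0.16726822]
[[0.19   0.1664]
 [0.202  0.1673]
 [0.214  0.1658]
 [0.226  0.1664]
 [0.238  0.1663]
 [0.25   0.1627]
 [0.262  0.1652]
 [0.274  0.1651]
 [0.286  0.1641]
 [0.298  0.165 ]
 [0.31   0.165 ]
 [0.322  0.1651]]
```

```bash
python3 - <<'E'
from h import *
for _ in range(6): s=shot("side")
a=np.load("s9.npy",allow_pickle=True).item()["pixels"].astype(int)
print("still diff px",(np.abs(a-s["pixels"]).max(-1)>40)[150:260,130:250].sum())
t=shot("top");W=world(t);z=W[...,2];m=np.zeros(z.shape,bool);m[190:225,280:330]=1;P=W[m&(z>.07)&(z<.12)];print(len(P),P.min(0),P.max(0))
a=np.load("top0.npy",allow_pickle=True).item()["pixels"].astype(int);d=np.abs(a-t["pixels"]).max(-1)>60
print("pliers",d[160:192,330:382].sum(),"timer",d[235:258,328:354].sum())
print(robot.close_job())
E
```

```text
still diff px 0
95 [ 0.51124947 -0.21378087  0.07059905] [ 0.51720889 -0.10403632  0.10274747]
pliers 0 timer 0
the job is handed in; nothing more can be done
None
```

The plate now hangs from the dipping hook on the stand's two arms, over the drip tray, and I've handed the job in. It took about 21.5 s on the robot's clock.

I gripped the hook by its handle and ran the prong through hole 2, the hole in line with the plate's centre of mass (y about 15 mm). I then lifted the plate straight out of the rack and brought it in from the front of the stand. After lowering it onto the arms, I let go and moved up clear. The gripper touched only the handle.

**Last checks:**
- **Level:** the plate's top edge slopes about 0.5°, which is within the depth noise.
- **At rest:** nothing around the hook and plate changed between frames taken about 0.3 s apart. The handle is within about 2 mm of where it started.
- **Other objects:** the top camera shows the T plate, timer and pliers where they were at the start. In the side view, some pixels around the T plate (75) and pliers (28) differed. I put this down to the L plate no longer being in front of them.
- **Forces:** the highest reading was about 9 N at the wrist, while pressing the hook onto the arms.

I couldn't view the final picture because the 12-picture limit was reached, so these last checks are numerical only. The two cameras disagreed by 2–3 mm on where the hole was. I chose a point in between, and the prong went in without contact.

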